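# Four clicks on the badge press

## Robot

A 7-joint arm with a two-finger parallel gripper is mounted at the origin on the work surface. World frame = base frame: x ahead of the robot, y to its left, z up, the work surface at z = 0. Lengths are in m, angles in rad, forces in N, time in s.
With the tool pointing down it reaches from about 0.35 to 0.9 m from the base axis. Payload 8.1 kg.
Tool frame: the origin (TCP) lies between the finger pads; the fingertips stand 11 mm ahead of it and the grasp point (between the pads) lies 8 mm behind it; z points along the fingers, y is the line along which they close (so a half turn about z gives the same grasp; the last joint's range is limited). The gripper opens to 92 mm and grips with 3 to 60 N. Pads are 19 mm wide; open, the fingers measure 130 mm over their backs; the gripper's body (75 mm by 190 mm) begins 47 mm behind the grasp point.
Start: joints at [1.223, 0.434, 0.025, 1.573, -0.012, 1.134, -0.075], TCP at [0.151, -0.606, 0.212] pointing down, gripper open.
Joint ranges: [-2.62, 2.62], [-0.44, 2.09], [-1.27, 1.32], [0.08, 2.57], [-1.32, 4.46], [0.12, 2], [-2.74, 2.74]. Speed limits (rad/s): [2.22, 2.22, 3.01, 3.01, 3.14, 3.14, 3.14].

## Interface

Orientations are given as a rotation vector (axis times angle).
In Python, from cell import observe, get_image, camera_params, sign_off gives the robot as it stands.
- The arm moves only by the shell command python3 -m pendant 'ROWS' [FORCE]. ROWS is JSON, one flat list of numbers, 7 for each row, row after row: the shift along the tool's x, y, z in m, then the turn, a rotation vector about the tool's x, y, z in rad, then the finger opening in m, from 0 to 0.0918. In form: [dx, dy, dz, rx, ry, rz, jaw, dx, dy, dz, rx, ry, rz, jaw, ...]. A call has 1 to 10 rows; each row shifts and turns the commanded pose from where the row before left it, along the tool's axes as they then stand; what a row does not reach is not made up. A row lasts 1/8 s, in which the tool goes at most 62.5 mm and 10.7 degrees, less where a joint would pass 70% of its speed; a pose out of reach is approached as far as the arm can. A call is refused whole if a number of a shift passes 0.0625 or a number of a turn 0.188, either way. A call with a gripper value outside its range is refused whole. The fingers move at their own pace and stop on an object; FORCE is the grip in N (left out, the last holds). Time passes only in rows, so rows that do not move let the fingers close. It gives the time, the measured TCP pose, the force, the opening and the grip force at its end, in the units of the state.
- observe(): the state, without advancing time (a new reading comes with each control period).
- get_image(name): name is "scene" or "side" or "wrist"; returns the picture (420x560x3 uint8, red, green, blue); there is no depth.
- camera_params(name): a dict with "intrinsics" (3x3 intrinsics, pixels), "dist" ([k1, k2, p1, p2, k3] as OpenCV has them; the pictures are not rectified), "eye" and "rotation" of the camera in the world; the wrist camera has in their place "T_tool_cam" (4x4, takes a point from camera to tool coordinates, whose origin is the TCP and whose axes are the flange's). Camera axes: x right, y down, z forward; pixel columns grow to the right and rows downward; lengths in m; the calibration is good to about 2 mm. A picture is of the moment at which its call begins: read the wrist's pose just before it. camera_params takes no time and is no camera call.
- sign_off(): hands the job in; it is judged then, once.
The state is a dict: "clock": time; "joints": joint angles; "dq": joint speeds; "joint_efforts": joint torques, N m; "position": TCP position; "ee_rot": TCP orientation; "force": force on the tool from outside, world axes, zero at the start; "ft_torque": the same for the moment, N m; "width": opening from 0.0 (shut) to 1.0 (fully open); "gripper_force": force on a finger pad.
Only numpy, scipy, OpenCV 4.12 (cv2) and the standard library are available. Lean on these libraries where they do the work, as an engineer would, in place of code of your own. Each camera call takes 0.05 s, during which the arm holds its last target. There are 200 camera calls.

## Task

The next badge shells are thicker: reset the badge press by pushing the red peg of its click-stop depth dial round clockwise, seen from above, exactly four clicks from where it stands now. Push gently from one side with a fingertip, without gripping the peg or dial, let the dial rest in the fourth click and take the hand away. Leave everything else on the table where it is.

Things in the scene. Friction and masses are not known exactly. Their poses are not given: they have to be found in the camera images.
- dial_axis (a point): Centre of the depth dial, on its axis, level with its flat top 73 mm above the table. A flat aluminium disc 92 mm across, 12 mm thick, lying level on a round grey cast pedestal 116 mm across; a flat dark hub cap 28 mm across stands 5 mm higher in its middle. White ticks on the pedestal round the disc are one click (20 degrees) apart. Fixed; z up; its yaw on the board varies.
- press: Fixed: a wooden board (280 x 400 x 20 mm) that carries the dial and, on its -y side, a grey cast badge press with its frame 0.15 to 0.28 m from the dial's axis, 0.30 m tall, its black-ended handle rising to 0.40 m. Origin on the table under the dial's axis, z up; the board reaches from -90 to 190 mm in x and -290 to 110 mm in y.
- peg_top (a point): Centre of the top of the red finger peg on the dial: an upright round peg 14 mm across that stands 24 mm above the dial's flat top, fixed to the dial 38 mm from its axis, with a red line on the disc from the hub towards it. The peg goes round with the dial in a level circle; nothing else stands on the disc.
- depth_dial (a joint): Dial angle, rad, growing clockwise seen from above; at 0 the peg is 100 degrees anticlockwise of dial_axis's x axis. Clicks at 0, 0.349, 0.698 and so on, 20 degrees apart; starts at rest at 0; stops at -0.12 and 3.6. A sprung pawl resists with up to about 5 N at the peg; past the crest midway the dial snaps ahead of the finger into the next click and stays. It may be turned back if too far.
- die_ring: Loose steel die ring lying on the wooden board (board top 20 mm above the table), 54 mm across, 22 mm tall; origin under its centre. Leave alone.
- screwdriver: Loose screwdriver with a blue handle lying on the table left of the board, 190 mm long along its x axis, 26 mm thick; origin below its middle. Leave alone.
- pin_jar: Loose small clear jar with a black lid standing on the wooden board beyond the dial, 54 mm across, 60 mm tall; origin under its centre. Leave alone.

How it is judged:
On the way:
1. the fingers are pushing the dial and have it past its second crest (distance of peg_top from where it was at the start of the episode above 0.02 m and contact force between the fingers and depth_dial above 0.2 N).
At the end, for the whole second after the job is handed in: The dial rests in the fourth click from its start: the peg lies 45.5 to 52 mm in a straight line from where it began (80 degrees, within about 6), the dial is still, and the die ring, screwdriver and jar are within 15 mm of where they were (distance of peg_top from where it was at the start of the episode between 0.0455 and 0.052 m and velocity of joint depth_dial between -0.05 and 0.05 rad/s and distance of each of die_ring, screwdriver, pin_jar from where it was at the start of the episode below 0.015 m); the robot touches nothing.
It fails at once if the dial is gripped or roughly pressed: fingers bear on it with more than 18 N (contact force between the fingers and depth_dial above 18 N).
It fails at once if a bystander is pushed away or lifted (more than 15 mm) (distance of any of die_ring, screwdriver, pin_jar from where it was at the start of the episode above 0.015 m).
It also fails if it takes over 56 s, if anything falls off the work surface, if the arm or the gripper's body presses on something with over 40 N, if the wrist force passes 120 N, or if a joint passes its speed limit or range.

## Working session

There is one attempt and no reset: what is moved stays moved. The work goes in short steps, Python scripts to look and compute and a shell command to move; the robot and the scene stay as the last step left them, time stands still between calls to the robot, and variables do not carry over. Pictures are saved under pics/ and viewed, at most 10 in all, crops included, and the job is handed in when it is done.

```bash
mkdir -p pics; cat > h.py <<'E'
import numpy as np,cv2
from cell import observe,get_image,camera_params,sign_off
from scipy.spatial.transform import Rotation as R
def ray(name,px,st=None):
    c=camera_params(name);u=cv2.undistortPoints(np.float64([[px]]),np.float64(c["intrinsics"]),np.float64(c["dist"]))[0,0]
    d=np.array([u[0],u[1],1.])
    if name=="wrist":
        T=np.array(c["T_tool_cam"]);Rt=R.from_rotvec(st["ee_rot"]).as_matrix()
        return np.array(st["position"])+Rt@T[:3,3],Rt@T[:3,:3]@d
    return np.array(c["eye"]),np.array(c["rotation"])@d
def onz(name,px,z,st=None):
    o,d=ray(name,px,st);return o+d*(z-o[2])/d[2]
def red(im):
    h=cv2.cvtColor(im,cv2.COLOR_RGB2HSV)
    return (((h[...,0]<8)|(h[...,0]>172))&(h[...,1]>140)&(h[...,2]>70)).astype(np.uint8)
def blobs(m,amin=20):
    n,l,s,c=cv2.connectedComponentsWithStats(m)
    return [(s[i].tolist(),c[i].round(1).tolist()) for i in range(1,n) if s[i,4]>amin]
E
python3 - <<'E'
from h import *
s=observe();print(s)
ims=[get_image(n) for n in("scene","side","wrist")]
for n,i in zip(("scene","side","wrist"),ims):
    cv2.imwrite(f"pics/{n}0.png",i[...,::-1]);print(n,blobs(red(i)),camera_params(n).get("eye"))
E
```

```text
{'clock': 0.0, 'joints': array([ 1.22342099,  0.4352197 ,  0.02494738,  1.57408492, -0.01159458,
        1.13401549, -0.07511724]), 'dq': array([-0.00010433,  0.00084554,  0.00090684, -0.00060737, -0.00120445,
        0.00036325,  0.00054483]), 'joint_efforts': array([-1.27136675e-03, -6.67854595e+01,  9.84739959e-01, -3.14460325e+01,
       -6.05982752e-02,  4.30515117e-02,  1.58297139e-04]), 'position': array([ 0.15128638, -0.60586025,  0.21095146]), 'ee_rot': array([-3.11656867e+00, -3.83248350e-01,  5.16591018e-04]), 'force': array([-0.04357647, -0.06136617,  0.81650226]), 'ft_torque': array([ 0.06604224,  0.04350333, -0.02287067]), 'gripper_force': 0.0, 'width': 1.0009518022507466}
scene [([209, 0, 47, 14, 535], [232.6, 5.7]), ([254, 161, 7, 13, 65], [257.1, 166.4]), ([75, 234, 25, 17, 56], [88.7, 245.6]), ([93, 253, 26, 16, 56], [107.8, 263.6]), ([37, 264, 28, 20, 73], [53.2, 277.3]), ([113, 269, 26, 20, 67], [128.3, 282.0]), ([61, 278, 28, 21, 81], [76.7, 291.5]), ([3, 284, 30, 24, 88], [21.8, 298.0]), ([141, 289, 27, 23, 82], [156.3, 304.0]), ([76, 298, 29, 23, 94], [92.7, 31
[... 322 characters left out ...]
.56548899]
side [([423, 221, 20, 12, 39], [431.0, 228.9]), ([400, 229, 20, 13, 42], [408.0, 237.7]), ([367, 235, 21, 14, 50], [375.9, 244.5]), ([443, 243, 36, 34, 110], [458.8, 262.4]), ([411, 250, 21, 16, 53], [419.1, 260.8]), ([379, 254, 22, 15, 55], [388.7, 263.5]), ([251, 269, 10, 16, 80], [255.1, 274.6]), ([427, 271, 23, 18, 64], [435.2, 282.3]), ([395, 280, 23, 19, 68], [404.1, 292.3]), ([476, 287, 24, 21, 73], [484.8, 300.2]), ([437, 293, 24, 21, 74], [446.2, 306.3]), ([407, 305, 24, 22, 82], [416.7, 318.9]), ([484, 312, 25, 22, 78], [494.0, 325.8]), ([457, 318, 25, 22, 88], [466.5, 332.0]), ([421, 334, 26, 24, 102], [431.3, 348.8])] [ 0.37817521 -0.37433944  0.74217596]
wrist [] None
```

View pics/scene0.png

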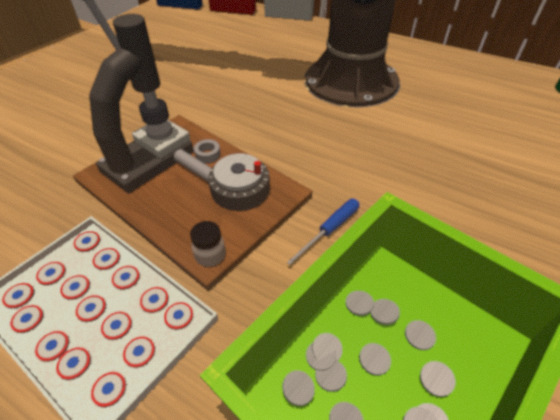

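View pics/side0.png

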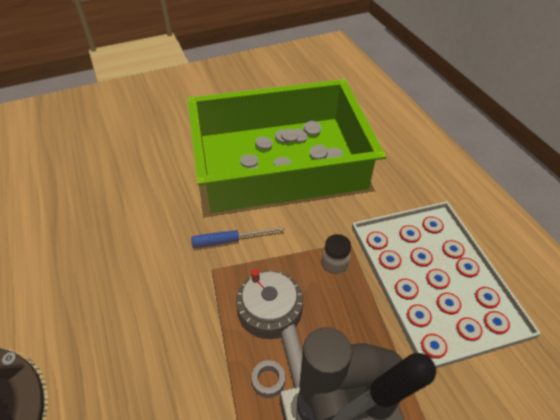

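The pictures show the dial at scene (238,172) / side (269,297), with the peg at scene (257,164) / side (255,272). The press is on the dial's -y side, the ring on the robot side, and the jar beyond the dial.

```bash
python3 - <<'E'
from h import *
def tri(a,b):
    (o1,d1),(o2,d2)=ray("scene",a),ray("side",b)
    A=np.stack([d1,-d2],1);t=np.linalg.lstsq(A,o2-o1,rcond=None)[0]
    p,q=o1+d1*t[0],o2+d2*t[1];return ((p+q)/2).round(4),np.linalg.norm(p-q).round(4)
print("peg",tri((257.5,162.5),(255.5,271)),onz("scene",(257.5,162.5),.097),onz("side",(255.5,271),.097))
print("hub",tri((238.5,168),(269.5,293.5)),onz("scene",(238.5,168),.078),onz("side",(269.5,293.5),.078))
# disc ellipse by bright low-saturation mask
for n,c,box in(("scene",(238,172),(205,145,275,215)),("side",(269,297),(230,260,310,345))):
    im=get_image(n);x0,y0,x1,y1=box;k=im[y0:y1,x0:x1]
    cv2.imwrite(f"pics/{n}_z.png",cv2.resize(k[...,::-1],None,fx=7,fy=7,interpolation=cv2.INTER_CUBIC))
    h=cv2.cvtColor(k,cv2.COLOR_RGB2HSV);m=((h[...,2]>150)&(h[...,1]<60)).astype(np.uint8)
    cs=max(cv2.findContours(m,0,1)[0],key=cv2.contourArea)
    P=np.array([onz(n,p[0]+[x0,y0],.073)[:2] for p in cv2.convexHull(cs)])
    (cx,cy),r=cv2.minEnclosingCircle(P.astype(np.float32)*1000);print(n,"disc",cx,cy,r)
print("ring",onz("scene",(207,149),.042),onz("side",(268,376),.042));print("jar",onz("scene",(206,234),.08),onz("side",(338,245),.08))
print("drv",onz("side",(193,241),.013),onz("side",(283,231),.01))
T=R.from_rotvec(observe()["ee_rot"]).as_matrix();print(T.round(3))
E
python3 - <<'E'
import cv2,numpy as np
a=cv2.imread('pics/scene_z.png');b=cv2.imread('pics/side_z.png')
a=cv2.resize(a,(400,400));b=cv2.resize(b,(376,400));cv2.imwrite('pics/z.png',np.hstack([a,b]))
E
```

```text
Traceback (most recent call last):
numpy.exceptions.AxisError: axis 1 is out of bounds for array of dimension 1
[ WARN:0@0.021] global loadsave.cpp:275 findDecoder imread_('pics/scene_z.png'): can't open/read file: check file path/integrity
[ WARN:0@0.021] global loadsave.cpp:275 findDecoder imread_('pics/side_z.png'): can't open/read file: check file path/integrity
Traceback (most recent call last):
cv2.error: OpenCV(4.12.0) /io/opencv/modules/imgproc/src/resize.cpp:4208: error: (-215:Assertion failed) !ssize.empty() in function 'resize'
```

```bash
python3 - <<'E'
from h import *
c=camera_params("side");print(c["rotation"],np.shape(c["rotation"]),np.shape(c["intrinsics"]))
E
sed -i 's|return np.array(c\["eye"\]),np.array(c\["rotation"\])@d|return np.array(c["eye"]),(R.from_rotvec(c["rotation"]).as_matrix() if np.size(c["rotation"])==3 else np.array(c["rotation"]))@d|' h.py
cat > m.py <<'E'
from h import *
def tri(a,b):
    (o1,d1),(o2,d2)=ray("scene",a),ray("side",b)
    A=np.stack([d1,-d2],1);t=np.linalg.lstsq(A,o2-o1,rcond=None)[0]
    p,q=o1+d1*t[0],o2+d2*t[1];return ((p+q)/2).round(4),np.linalg.norm(p-q).round(4)
print("peg",tri((257.5,162.5),(255.5,271)),onz("scene",(257.5,162.5),.097),onz("side",(255.5,271),.097))
print("hub",tri((238.5,168),(269.5,293.5)),onz("scene",(238.5,168),.078),onz("side",(269.5,293.5),.078))
z=[]
for n,box in(("scene",(205,145,275,215)),("side",(230,260,310,345))):
    im=get_image(n);x0,y0,x1,y1=box;k=im[y0:y1,x0:x1]
    z.append(cv2.resize(k[...,::-1],(390,390),interpolation=cv2.INTER_CUBIC))
    h=cv2.cvtColor(k,cv2.COLOR_RGB2HSV);m=((h[...,2]>150)&(h[...,1]<60)).astype(np.uint8)
    cs=max(cv2.findContours(m,0,1)[0],key=cv2.contourArea)
    P=np.array([onz(n,p[0]+[x0,y0],.073)[:2] for p in cv2.convexHull(cs)])
    (cx,cy),r=cv2.minEnclosingCircle(P.astype(np.float32)*1000);print(n,"disc",cx,cy,r)
cv2.imwrite("pics/z.png",np.hstack(z))
print("ring",onz("scene",(207,149),.042),onz("side",(268,376),.042));print("jar",onz("scene",(206,234),.08),onz("side",(338,245),.08))
print("drv",onz("side",(193,241),.013),onz("side",(283,231),.01))
T=R.from_rotvec(observe()["ee_rot"]).as_matrix();print(T.round(3))
E
python3 m.py
```

```text
[-2.39803002  0.4772166  -0.17476871] (3,) (3, 3)
peg (array([0.5033, 0.0327, 0.0958]), np.float64(0.0015)) [0.50370741 0.03383356 0.097     ] [0.50359587 0.03127327 0.097     ]
hub (array([ 0.5134, -0.0044,  0.0733]), np.float64(0.0023)) [ 5.16433405e-01 -5.15902184e-04  7.80000000e-02] [ 0.51322936 -0.00790095  0.078     ]
scene disc 516.0886840820312 -4.003504276275635 45.12318801879883
side disc 513.69091796875 -5.4528913497924805 45.459712982177734
ring [ 0.46984924 -0.11617632  0.042     ] [ 0.46367405 -0.1241732   0.042     ]
jar [0.67117859 0.04592063 0.08      ] [0.66566026 0.03701883 0.08      ]
drv [0.42846989 0.19990354 0.013     ] [0.60759186 0.15608898 0.01      ]
[[ 0.97   0.242 -0.   ]
 [ 0.242 -0.97   0.001]
 [-0.    -0.001 -1.   ]]
```

View pics/z.png

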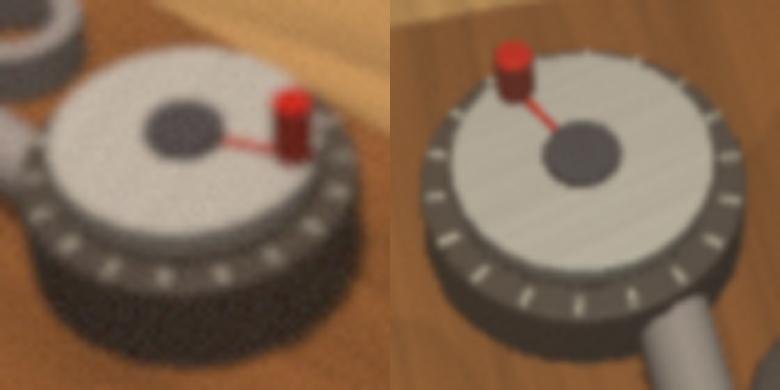

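The peg is at about (0.5035, 0.0325) and the axis at about (0.515, -0.005), so the radius is 39 mm against the 38 mm given. The peg sits at 107° and must end at 27°. First I lift, close the fingers and turn the tool so its x lies along the mean push direction (0.92, -0.39). Then I go round the robot side of the press.

```bash
python3 -m pendant '[0,0,-0.02,0,0,0.129,0, 0,0,-0.02,0,0,0.129,0, 0,0,-0.02,0,0,0.129,0, 0,0,-0.02,0,0,0.129,0, 0,0,0,0,0,0.129,0, 0,0,0,0,0,0,0]'; python3 -m pendant '[0,-0.041,0,0,0,0,0, 0,-0.041,0,0,0,0,0, 0,-0.041,0,0,0,0,0, 0,-0.041,0,0,0,0,0, 0,-0.041,0,0,0,0,0, 0,-0.041,0,0,0,0,0, 0,-0.041,0,0,0,0,0, 0,0,0,0,0,0,0]'; python3 -c "
from h import *
s=observe();print(s['position'],R.from_rotvec(s['ee_rot']).as_matrix().round(3),s['joints'],s['width'])"
```

```text
clock: 1.0
position: [0.1515, -0.6063, 0.2917]
ee_rot: [3.079, -0.623, -0.0]
force: [0.3, 0.0, -0.1]
width: 0.396
gripper_force: 0.0
clock: 2.0
position: [0.2645, -0.3394, 0.2917]
ee_rot: [-3.081, 0.612, -0.0]
force: [-0.8, -1.3, -1.2]
width: 0.008
gripper_force: 0.0
[ 0.26447654 -0.33944001  0.29169689] [[ 0.924 -0.382  0.   ]
 [-0.382 -0.924  0.001]
 [-0.    -0.001 -1.   ]] [ 7.87411540e-01  4.91838470e-02 -2.50559464e-03  1.88474228e+00
 -3.78406645e-04  1.20794360e+00 -1.17794370e+00] 0.008431869377834777
```

```bash
python3 -m pendant '[0,-0.043,0,0,0,0,0, 0,-0.043,0,0,0,0,0, 0,-0.043,0,0,0,0,0, 0,-0.043,0,0,0,0,0, 0,-0.043,0,0,0,0,0, 0,-0.043,0,0,0,0,0, 0,0,0,0,0,0,0]'; python3 -m pendant '[0.004,-0.036,0,0,0,0,0, 0.004,-0.036,0,0,0,0,0, 0.004,-0.036,0,0,0,0,0, 0.004,-0.036,0.02,0,0,0,0, 0.004,-0.036,0.04,0,0,0,0, 0,0,0,0,0,0,0, 0,0,0,0,0,0,0]'; python3 -c "
from h import *
s=observe();im=get_image('wrist');cv2.imwrite('pics/w1.png',im[...,::-1]);print(s['position'],s['joints'][6],s['force'],blobs(red(im)))"
```

```text
clock: 2.88
position: [0.3648, -0.1026, 0.2917]
ee_rot: [-3.081, 0.614, -0.0]
force: [-0.6, -1.0, -0.8]
width: 0.006
gripper_force: 0.0
clock: 3.75
position: [0.4525, 0.0519, 0.2317]
ee_rot: [3.078, -0.625, -0.001]
force: [-0.2, -0.3, 0.0]
width: 0.003
gripper_force: 0.0
[0.45253879 0.05189061 0.23168314] -2.313084222968764 [-0.15067072 -0.32028917  0.03287436] [([267, 109, 29, 28, 246], [276.8, 126.0])]
```

View pics/w1.png

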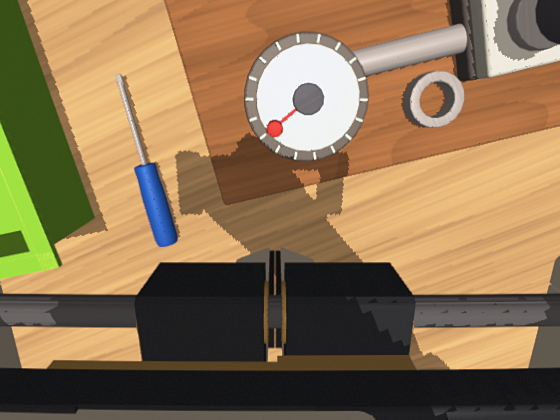

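The wrist view shows the peg top at (275,128) and the hub at (308,99). The fingertips are at (275,252), and the way down beside the dial is clear.

```bash
python3 - <<'E'
from h import *
s=observe();p=onz("wrist",(275,128.5),.097,s)[:2];c=onz("wrist",(308,99),.078,s)[:2]
T=R.from_rotvec(s["ee_rot"]).as_matrix()
print(p,c,np.hypot(*(p-c)),np.degrees(np.arctan2(*(p-c)[::-1])))
print("peg in tool",T.T[:2,:2]@(p-s["position"][:2]),"axis",T.T[:2,:2]@(c-s["position"][:2]))
E
```

```text
[0.50428263 0.02902964] [ 0.51508162 -0.00674379] 0.037367851611857954 106.79758531647485
peg in tool [0.0563488  0.00086292] axis [0.08027035 0.02957033]
```

```bash
python3 -m pendant '[0.005,0,0.035,0,0,0,0, 0.005,0,0.035,0,0,0,0, 0.005,0,0.035,0,0,0,0, 0,0,0.02,0,0,0,0, 0,0,0.012,0,0,0,0, 0,0,0,0,0,0,0, 0,0,0,0,0,0,0]'; python3 -c "
from h import *
s=observe();im=get_image('wrist');cv2.imwrite('pics/w2.png',im[...,::-1]);print(s['position'],s['force'],blobs(red(im)))"
```

```text
clock: 4.68
position: [0.4669, 0.0475, 0.0957]
ee_rot: [-3.079, 0.625, -0.003]
force: [0.4, 0.2, -0.2]
width: 0.004
gripper_force: 0.0
[0.4669347  0.04748684 0.09572655] [ 0.42281016  0.17210771 -0.20817445] [([264, 141, 50, 53, 883], [281.6, 172.7])]
```

View pics/w2.png

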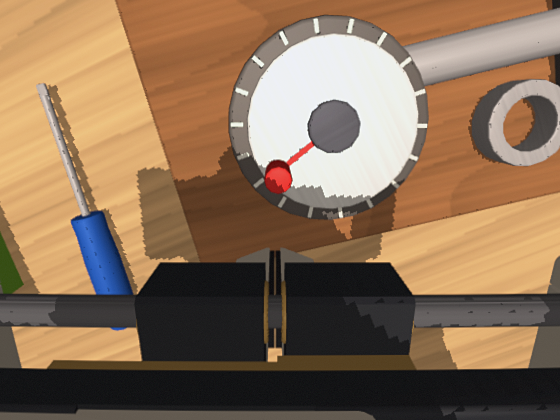

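```bash
python3 -m pendant '[0.005,0,0,0,0,0,0, 0.005,0,0,0,0,0,0, 0.005,0,0,0,0,0,0, 0.003,0,0,0,0,0,0, 0.003,0,0,0,0,0,0, 0.003,0,0,0,0,0,0, 0.003,-0.002,0,0,0,0,0, 0.003,-0.002,0,0,0,0,0, 0.003,-0.001,0,0,0,0,0, 0.003,-0.001,0,0,0,0,0]'; python3 -c "
from h import *
s=observe();im=get_image('wrist');cv2.imwrite('pics/w3.png',im[...,::-1]);print(s['position'],s['force'],blobs(red(im)))"
```

```text
clock: 5.98
position: [0.5019, 0.0392, 0.0947]
ee_rot: [3.079, -0.624, 0.0]
force: [-1.1, -0.2, -0.3]
width: 0.004
gripper_force: 0.0
[0.5019219  0.03919247 0.09471407] [-1.09194843 -0.23675637 -0.3026534 ] [([276, 205, 47, 49, 793], [292.5, 233.5])]
```

View pics/w3.png

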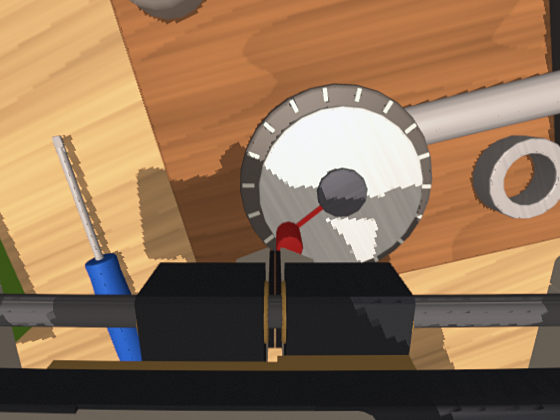

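The peg is at about (290,237), just ahead of the fingertips at (275,252) and offset to +y. The dial has hardly turned. I'll work out the offset.

```bash
python3 - <<'E'
from h import *
s=observe();T=R.from_rotvec(s["ee_rot"]).as_matrix()
tl=lambda p:(T.T@(p-s["position"]))[:3].round(4)
c=onz("wrist",(342,192),.078,s);print("hub",c,tl(c))
for px in((290,228),(290,238),(291,245)):
  for z in(.073,.097): print(px,z,onz("wrist",px,z,s).round(4),tl(onz("wrist",px,z,s)))
for px in((275,250),(265,252),(286,252)): print("tip",px,tl(onz("wrist",px,.0837,s)))
b=np.array([.515,-.006,.097]);print("axis",tl(b));print("peg0",tl(np.array([.504,.0305,.097])))
c=camera_params("wrist")["T_tool_cam"];print(np.round(c,3))
im=get_image("side");print([x for x in blobs(red(im)) if 235<x[1][0]<310])
im=get_image("scene");print([x for x in blobs(red(im)) if 225<x[1][0]<290 and x[1][1]>100])
E
```

```text
hub [ 0.51625389 -0.00695757  0.078     ] [0.0308 0.037  0.0167]
(290, 228) 0.073 [0.5064 0.0273 0.073 ] [0.0083 0.0093 0.0217]
(290, 228) 0.097 [0.5146 0.0249 0.097 ] [ 0.0168  0.0082 -0.0023]
(290, 238) 0.073 [0.5007 0.0296 0.073 ] [0.0022 0.0094 0.0217]
(290, 238) 0.097 [0.5097 0.027  0.097 ] [ 0.0115  0.0083 -0.0023]
(291, 245) 0.073 [0.4965 0.0307 0.073 ] [-0.0021  0.01    0.0217]
(291, 245) 0.097 [0.506  0.0279 0.097 ] [ 0.0077  0.0089 -0.0023]
tip (275, 250) [-0.0007  0.0007  0.011 ]
tip (265, 252) [-0.0019 -0.0048  0.011 ]
tip (286, 252) [-0.0019  0.0068  0.011 ]
axis [ 0.0292  0.0366 -0.0023]
peg0 [ 0.0049  0.0073 -0.0023]
[[ 0.    -0.959 -0.284  0.077]
 [ 1.     0.    -0.     0.001]
 [ 0.    -0.284  0.959 -0.173]
 [ 0.     0.     0.     1.   ]]
[]
[([254, 161, 7, 13, 76], [257.0, 167.1])]
```

The scene camera confirms the peg has not moved. The closed tips form a blade only about 7 mm thick along tool y, and it passed beside the peg. I'll back off, lift and turn a quarter, so that the 19 mm pad face (+y) does the pushing.

```bash
python3 -m pendant '[-0.01,0,0,0,0,0,0, -0.012,0,0,0,0,0,0, -0.012,0.003,0,0,0,0,0, 0,0.003,-0.02,0,0,0,0, 0,0,-0.03,0,0,0,0, 0,0,0,0,0,0,0]'; python3 -m pendant '[0,0,0,0,0,-0.1745,0, 0,0,0,0,0,-0.1745,0, 0,0,0,0,0,-0.1745,0, 0,0,0,0,0,-0.1745,0, 0,0,0,0,0,-0.1745,0, 0,0,0,0,0,-0.1745,0, 0,0,0,0,0,-0.1745,0, 0,0,0,0,0,-0.1745,0, 0,0,0,0,0,-0.1745,0, 0,0,0,0,0,0,0]'; python3 - <<'E'
from h import *
s=observe();T=R.from_rotvec(s["ee_rot"]).as_matrix()
print(s["position"],T.round(3),s["joints"][6])
for n,p in(("axis",[.515,-.006,.097]),("peg",[.504,.0305,.097])):print(n,(T.T@(np.array(p)-s["position"])).round(4))
im=get_image("scene");print([x for x in blobs(red(im)) if 225<x[1][0]<290 and x[1][1]>100])
E
```

```text
clock: 6.88
position: [0.4687, 0.0473, 0.1465]
ee_rot: [-3.078, 0.624, -0.006]
force: [0.2, -0.7, -0.2]
width: 0.002
gripper_force: 0.0
clock: 8.12
position: [0.4671, 0.0468, 0.1439]
ee_rot: [-2.619, -1.734, 0.002]
force: [0.6, 0.3, -0.9]
width: 0.003
gripper_force: 0.0
[0.46714449 0.0468149  0.14393569] [[ 0.391  0.921 -0.001]
 [ 0.921 -0.391  0.   ]
 [-0.    -0.001 -1.   ]] -0.9794746943134983
axis [-0.0299  0.0647  0.0469]
peg [-0.0006  0.0404  0.0469]
[([254, 161, 7, 13, 76], [257.2, 166.8])]
```

```bash
python3 -m pendant '[0.004,0,0.02,0,0,0,0, 0,0,0.02,0,0,0,0, 0,0,0.009,0,0,0,0, 0,0.006,0,0,0,0,0, 0,0.006,0,0,0,0,0, 0,0.006,0,0,0,0,0, 0,0.004,0,0,0,0,0, 0,0.003,0,0,0,0,0, 0,0.003,0,0,0,0,0, 0,0.003,0,0,0,0,0]';  python3 -m pendant '[0,0.002,0,0,0,0,0, 0,0.002,0,0,0,0,0, 0,0.002,0,0,0,0,0]';python3 - <<'E'
from h import *
s=observe();T=R.from_rotvec(s["ee_rot"]).as_matrix()
print((T.T@(np.array([.504,.0305,.097])-s["position"])).round(4))
im=get_image("scene");print([x for x in blobs(red(im)) if 225<x[1][0]<290 and x[1][1]>100])
im=get_image("wrist");cv2.imwrite('pics/w4.png',im[...,::-1])
E
```

```text
clock: 9.43
position: [0.4982, 0.0384, 0.0957]
ee_rot: [2.619, 1.735, -0.0]
force: [-0.6, -0.1, -0.2]
width: 0.005
gripper_force: 0.0
clock: 9.8
position: [0.5038, 0.0361, 0.0957]
ee_rot: [2.619, 1.735, -0.0]
force: [0.4, -0.6, 0.0]
width: 0.004
gripper_force: 0.0
[-0.0051  0.0024 -0.0013]
[([254, 161, 7, 13, 78], [257.3, 167.1])]
```

View pics/w4.png

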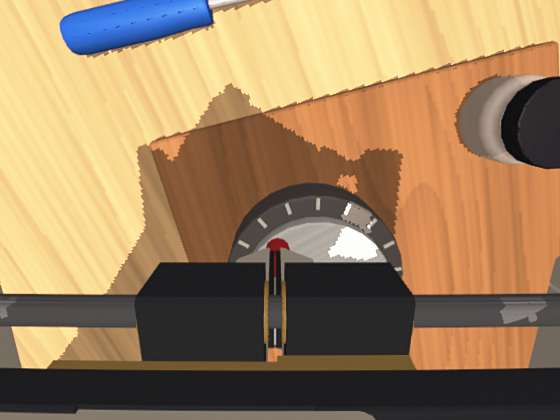

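The finger is over the peg (red at (278,245), partly hidden by the blade), yet there is no force and the dial has not moved. I'll look from outside at the tip height.

```bash
python3 - <<'E'
from h import *
z=[]
for n,(x0,y0,x1,y1) in(("scene",(200,90,300,210)),("side",(210,200,310,320))):
    k=get_image(n)[y0:y1,x0:x1,::-1];z.append(cv2.resize(k,(395,474),interpolation=cv2.INTER_CUBIC))
cv2.imwrite("pics/z2.png",np.hstack(z))
E
```

```text
(no output)
```

View pics/z2.png

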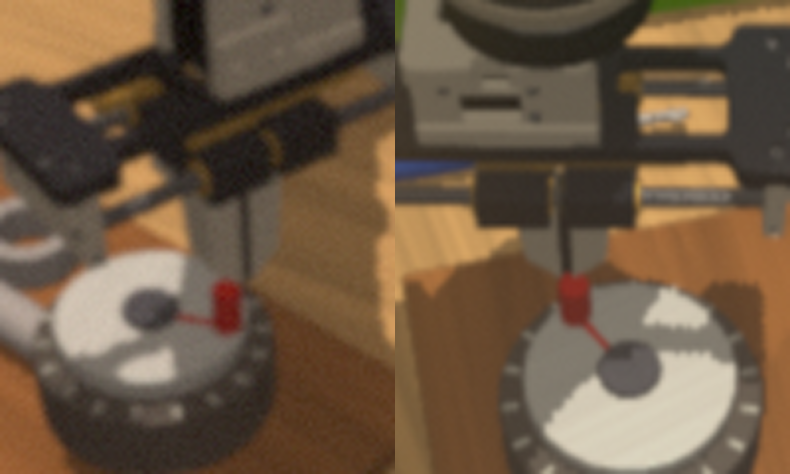

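Both views show the fingertips, about 38 mm wide together and tapered, just behind and apparently above the peg. Tip midpoint is at scene (261,159.6) / side (253.5,269).

```bash
python3 - <<'E' 
import io,contextlib
with contextlib.redirect_stdout(io.StringIO()): from m import tri
from h import *
s=observe();print(s["position"])
for a,b in(((260.8,159.6),(253.5,268.9)),((260.8,161),(253.5,270)),((260.8,158),(253.5,268))):print(tri(a,b))
def proj(n,p):
    c=camera_params(n);Rm=R.from_rotvec(c["rotation"]).as_matrix().T;return cv2.projectPoints(np.float64([p]),cv2.Rodrigues(Rm)[0],-Rm@np.array(c["eye"]),np.float64(c["intrinsics"]),np.float64(c["dist"]))[0].ravel()
for z in(.085,.097,.110): 
    q=s["position"].copy();q[2]=z;print("tip at",z,proj("scene",q),proj("side",q))
E
```

```text
[0.5036117  0.03619058 0.09571747]
(array([0.4998, 0.036 , 0.1007]), np.float64(0.0045))
(array([0.4997, 0.036 , 0.0974]), np.float64(0.0042))
(array([0.4996, 0.0358, 0.104 ]), np.float64(0.005))
tip at 0.085 [258.90940224 167.9529534 ] [254.77849892 272.61916591]
tip at 0.097 [258.63434377 162.91392218] [254.49253213 268.75091018]
tip at 0.11 [258.32828952 157.30998526] [254.17497673 264.45480606]
```

The tips actually sit near z = 0.10, about 15 mm higher than the stated geometry implies, so they slid over the peg. I'll back off, go 13 mm lower beside the peg, and approach again.

```bash
python3 -m pendant '[0,-0.01,0,0,0,0,0, 0,-0.012,0,0,0,0,0, 0,-0.012,0,0,0,0,0, 0,0,0.005,0,0,0,0, 0,0,0.005,0,0,0,0, 0,0,0.003,0,0,0,0, 0,0,0,0,0,0,0, 0,0,0,0,0,0,0]';  python3 - <<'E'
from h import *
s=observe();print(s["position"],s["force"])
z=[]
for n,(x0,y0,x1,y1) in(("scene",(200,90,300,210)),("side",(210,200,310,320))):
    k=get_image(n);print([x for x in blobs(red(k)) if 225<x[1][0]<290 and x[1][1]>100]);k=k[y0:y1,x0:x1,::-1];z.append(cv2.resize(k,(395,474),interpolation=cv2.INTER_CUBIC))
cv2.imwrite("pics/z3.png",np.hstack(z))
E
```

```text
clock: 11.1
position: [0.4725, 0.0494, 0.0827]
ee_rot: [-2.619, -1.735, -0.0]
force: [0.6, 0.9, 0.5]
width: 0.003
gripper_force: 0.0
[0.4725248  0.04942227 0.08269422] [0.5585275  0.8542271  0.47638368]
[([254, 161, 7, 13, 76], [257.2, 167.1])]
[([251, 269, 9, 13, 82], [254.8, 274.5])]
```

View pics/z3.png

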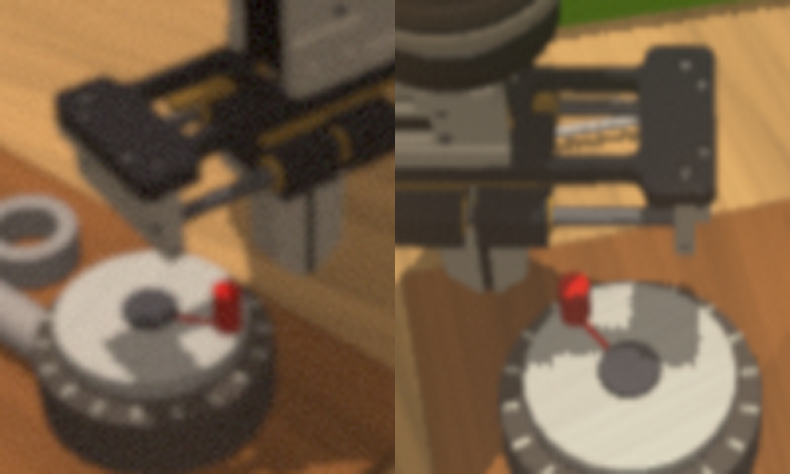

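```bash
python3 - <<'E' 
import io,contextlib
with contextlib.redirect_stdout(io.StringIO()): from m import tri
print("tip",tri((278,158.4),(233.3,273.4)));print("bracket",tri((244.3,154.6),(283.4,263.3)))
E
```

```text
tip (array([0.4668, 0.0511, 0.0854]), np.float64(0.006))
bracket (array([0.5375, 0.0178, 0.1274]), np.float64(0.0231))
```

The tip height is now about 0.085, which overlaps the peg by 11 mm and clears the hub. Now the push.

```bash
cat > c.py <<'E'
from h import *
s=observe();T=R.from_rotvec(s["ee_rot"]).as_matrix();print("peg0 tool",(T.T@(np.array([.504,.0305,.097])-s["position"])).round(4))
for n in("scene","side"):
    k=get_image(n);B=[x for x in blobs(red(k),10) if 225<x[1][0]<300 and x[1][1]>140]
    for b in B:
        t=(b[0][0]+b[0][2]/2-.5,b[0][1]+2);p=onz(n,t,.097)[:2];d=p-[.515,-.006];print(n,b,p.round(4),"r",np.hypot(*d).round(4),"turned",round(107-np.degrees(np.arctan2(d[1],d[0])),1))
E
python3 -m pendant '[0,0.003,0,0,0,0,0, 0,0.003,0,0,0,0,0, 0,0.003,0,0,0,0,0, 0,0.003,0,0,0,0,0, 0,0.003,0,0,0,0,0]'; python3 -m pendant '[0,0.003,0,0,0,0,0, 0,0.003,0,0,0,0,0, 0,0.003,0,0,0,0,0]'; python3 c.py
```

```text
clock: 11.92
position: [0.4864, 0.0434, 0.0827]
ee_rot: [2.619, 1.735, -0.0]
force: [0.2, -0.2, -0.2]
width: 0.007
gripper_force: 0.0
clock: 12.3
position: [0.4947, 0.04, 0.0827]
ee_rot: [2.619, 1.735, 0.0]
force: [0.7, -0.5, 0.0]
width: 0.007
gripper_force: 0.0
peg0 tool [-0.0051  0.0123 -0.0143]
scene ([254, 161, 7, 13, 72], [257.2, 167.4]) [0.5053 0.0338] r 0.041 turned 3.3
side ([252, 270, 8, 14, 66], [255.5, 276.2]) [0.5029 0.0294] r 0.0374 turned -1.9
```

```bash
python3 -m pendant '[0,0.002,0,0,0,0,0, 0,0.002,0,0,0,0,0, 0,0.002,0,0,0,0,0]'; python3 -m pendant '[0,0.002,0,0,0,0,0, 0,0.002,0,0,0,0,0, 0,0.002,0,0,0,0,0]'; python3 c.py
```

```text
clock: 12.78
position: [0.5001, 0.0376, 0.0827]
ee_rot: [2.619, 1.735, 0.0]
force: [-0.6, 0.1, 1.1]
width: 0.006
gripper_force: 0.0
clock: 13.15
position: [0.5056, 0.0353, 0.0827]
ee_rot: [2.619, 1.735, -0.0]
force: [-0.1, 0.7, 0.0]
width: 0.005
gripper_force: 0.0
peg0 tool [-0.0051  0.0004 -0.0143]
scene ([254, 167, 7, 7, 39], [257.0, 170.4]) [0.5187 0.0425] r 0.0487 turned 21.3
side ([252, 273, 8, 11, 49], [255.4, 277.6]) [0.5008 0.0238] r 0.033 turned -8.5
```

Part of the red is now hidden or shaded. Before pushing on I'll check it numerically, with a looser red test over small crops.

```bash
python3 - <<'E'
from h import *
for n,(x0,y0,x1,y1) in(("scene",(235,145,280,185)),("side",(235,255,285,305))):
    k=get_image(n)[y0:y1,x0:x1];h=cv2.cvtColor(k,cv2.COLOR_RGB2HSV);print(n,x0,y0)
    for y in range(k.shape[0]):
        r=""
        for x in range(k.shape[1]):
            H,S,V=map(int,h[y,x]);r+=("R" if V>120 else "r") if (H<6 or H>172) and S>110 and V>35 else "." if V>150 else "#" if V<50 else ("w" if S>90 else "-")
        print(f"{y+y0} {r}")
E
```

```text
scene 235 145
145 .www----------wwww#########--------wwwwwwwwww
146 w--------w-----www######-#---------wwwwwwwwww
147 -------wwww-----w####--------------wwwwwwwwww
148 ----wwww..ww------#----------------wwwwwwwwww
149 ---wwww....w-----------------------wwwwwwwwww
150 wwwwww.....w-----------------------wwwwwwwwww
151 wwwwww.....w-----------------------wwwwwwwwww
152 www.......ww----------------------wwwwwwwwwww
153 ..........ww-----------------------wwwwwwwwww
154 ..........------------------------wwwwwwwwwww
155 ..........------------------------wwwwwwwwwww
156 ..........-------------------------wwwwwwwwww
157 ..........------------------------wwwwwwwwwww
158 ..........------------------------wwwwwwwwwww
159 ..........-----------------------wwwwwwwwwwww
160 ..........----------------------wwwwwwwwwwwww
161 ..........----------------------wwwwwwwwwwwww
162 .........----------------------wwwwwwwwwwwwww
163 -------------------------------wwwwwwwwwwwwww
164 -------------------------------wwwwwwwwwwwwww
165 ------------------------------wwwwwwwwwwwwwww
166 -------------------wrww--------w
[... 2976 characters left out ...]
--------------------------------........
293 www---------------------------------------........
294 ww----------------------------------------........
295 ww----------------------------------------........
296 ww-----------------------..---------------........
297 ww----------------------...--------------.........
298 ww---------------------.....------------..........
299 ww--------------------.......----------...........
300 ww------------------...........------.............
301 ww------------------..............................
302 w------------------...............................
303 ww----------------................................
304 ww----------------................................
```

The finger hides the peg's top from both sides and there is no force, so it is passing just above it. That puts the tip at or above 0.097 with the TCP at 0.0827. Lowering another 13 mm keeps the tip above 0.084, which clears the hub (0.078). I'll back off and go down.

```bash
python3 -m pendant '[0,-0.01,0,0,0,0,0, 0,-0.012,0,0,0,0,0, 0,-0.012,0,0,0,0,0, 0,0,0.005,0,0,0,0, 0,0,0.005,0,0,0,0, 0,0,0.003,0,0,0,0, 0,0,0,0,0,0,0]'; python3 -m pendant '[0,0.003,0,0,0,0,0, 0,0.003,0,0,0,0,0, 0,0.003,0,0,0,0,0, 0,0.003,0,0,0,0,0]';python3 c.py;  python3 -m pendant '[0,0.003,0,0,0,0,0, 0,0.003,0,0,0,0,0]'; python3 c.py
```

```text
clock: 14.22
position: [0.4742, 0.0485, 0.0693]
ee_rot: [-2.619, -1.735, 0.001]
force: [0.0, 0.3, -0.2]
width: 0.006
gripper_force: 0.0
clock: 14.72
position: [0.4854, 0.0439, 0.0697]
ee_rot: [-2.619, -1.735, 0.0]
force: [-2.6, 1.5, 1.3]
width: 0.006
gripper_force: 1.1
peg0 tool [-0.0051  0.0223 -0.0273]
scene ([254, 161, 7, 13, 80], [257.2, 167.2]) [0.5053 0.0338] r 0.041 turned 3.3
side ([252, 269, 7, 14, 79], [255.3, 274.9]) [0.5028 0.0316] r 0.0395 turned -1.0
clock: 15.08
position: [0.4897, 0.0438, 0.0698]
ee_rot: [-2.615, -1.736, -0.0]
force: [-4.2, 9.9, 5.4]
width: 0.002
gripper_force: 4.7
peg0 tool [-0.0067  0.0183 -0.0272]
scene ([253, 162, 7, 13, 73], [256.4, 168.2]) [0.5085 0.0337] r 0.0403 turned 7.7
side ([254, 267, 8, 14, 75], [257.5, 273.3]) [0.5082 0.0338] r 0.0403 turned 7.2
```

Now there is contact, and the dial has turned about 7°, but the reaction, (-4, 10, 5) N, is more radial than tangential. I'll use the last view on a composite to see where the finger bears.

```bash
python3 - <<'E'
from h import *
z=[]
for n,(x0,y0,x1,y1),w in(("scene",(225,125,290,190),400),("side",(225,235,290,300),400)):
    k=get_image(n)[y0:y1,x0:x1,::-1];z.append(cv2.resize(k,(w,400),interpolation=cv2.INTER_CUBIC))
a=np.hstack(z);k=cv2.resize(get_image("wrist")[180:280,150:550,::-1],(800,200));cv2.imwrite("pics/z4.png",np.vstack([a,k]))
E
```

```text
(no output)
```

View pics/z4.png

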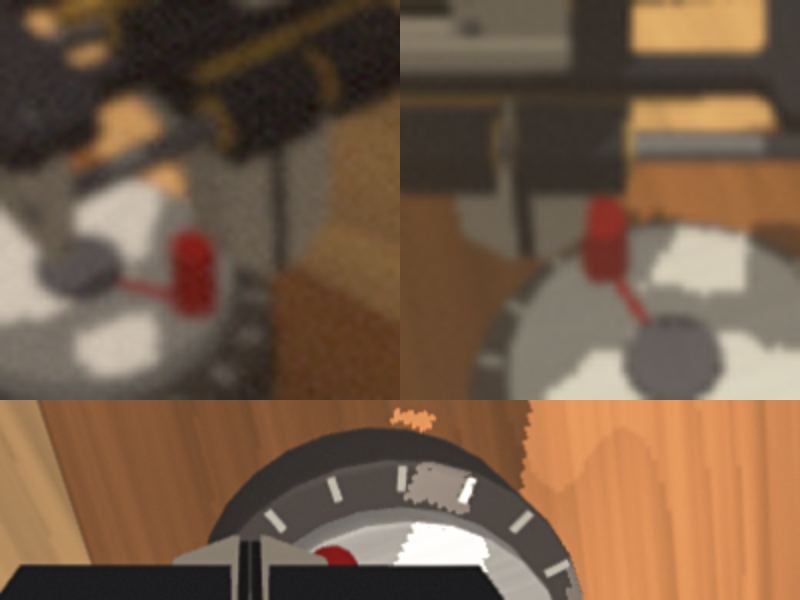

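The composite shows the chamfered finger pair with its lowest point near the disc's rim: scene (270.5,169), side (245.3,277.3). The peg is against its right flank. I'll fit the tip's offset from the TCP over the three looks.

```bash
python3 - <<'E'
import io,contextlib
with contextlib.redirect_stdout(io.StringIO()): from m import tri
from h import *
def proj(n,p):
    c=camera_params(n);Rm=R.from_rotvec(c["rotation"]).as_matrix().T;return cv2.projectPoints(np.float64([p]),cv2.Rodrigues(Rm)[0],-Rm@np.array(c["eye"]),np.float64(c["intrinsics"]),np.float64(c["dist"]))[0].ravel().round(1)
T=R.from_rotvec(observe()["ee_rot"]).as_matrix()
for a,b,p in(((260.8,159.6),(253.5,268.9),[.5036,.0362,.0957]),((278,158.4),(233.3,273.4),[.4725,.0494,.0827]),((270.5,168.9),(245.3,277.3),[.4897,.0438,.0698])):
    t=tri(a,b);print(t,"tool off",(T.T@(t[0]-p)).round(4))
    for dz in(-.011,0,.011):print("  z",p[2]+dz,proj("scene",np.add(p,[0,0,dz])),proj("side",np.add(p,[0,0,dz])))
E
```

```text
(array([0.4998, 0.036 , 0.1007]), np.float64(0.0045)) tool off [-0.0017 -0.0034 -0.005 ]
  z 0.0847 [258.9 168.1] [254.8 272.7]
  z 0.0957 [258.7 163.5] [254.5 269.2]
  z 0.10669999999999999 [258.4 158.7] [254.2 265.6]
(array([0.4668, 0.0511, 0.0854]), np.float64(0.006)) tool off [-0.0006 -0.0059 -0.0027]
  z 0.0717 [274.2 166.1] [235.8 276.7]
  z 0.0827 [274.1 161.6] [235.3 273.2]
  z 0.09369999999999999 [274.1 157. ] [234.8 269.7]
(array([0.4852, 0.0453, 0.0708]), np.float64(0.0071)) tool off [-0.0004 -0.0047 -0.001 ]
  z 0.058800000000000005 [266.9 175.6] [246.5 279.9]
  z 0.0698 [266.8 171.2] [246.2 276.6]
  z 0.0808 [266.6 166.7] [245.8 273.1]
```

The tips sit roughly level with the TCP, so at this height they catch the disc's rim (73 mm) while the flank pushes the peg. First contact was a clean -3 N along tool y. I'll back off, go up 5 mm, move 4 mm inwards so the peg is centred on the face, and push again.

```bash
python3 -m pendant '[0,-0.006,0,0,0,0,0, 0,-0.006,-0.003,0,0,0,0, -0.002,0,-0.003,0,0,0,0, -0.002,0,0,0,0,0,0, 0,0,0,0,0,0,0]'; python3 c.py; python3 -m pendant '[0,0.003,0,0,0,0,0, 0,0.003,0,0,0,0,0]'; python3 -m pendant '[0,0.002,0,0,0,0,0, 0,0.002,0,0,0,0,0]'; python3 -m pendant '[0,0.002,0,0,0,0,0, 0,0.002,0,0,0,0,0]'; python3 c.py
```

```text
clock: 16.05
position: [0.4783, 0.042, 0.0757]
ee_rot: [2.619, 1.734, -0.0]
force: [0.3, -0.8, -0.4]
width: 0.002
gripper_force: 0.0
peg0 tool [-0.0006  0.0282 -0.0213]
scene ([254, 161, 7, 13, 78], [257.2, 166.9]) [0.5053 0.0338] r 0.041 turned 3.3
side ([251, 269, 9, 15, 87], [255.0, 275.1]) [0.5028 0.0316] r 0.0395 turned -1.0
clock: 16.4
position: [0.484, 0.0402, 0.0757]
ee_rot: [2.619, 1.735, 0.0]
force: [-0.4, -0.0, -0.2]
width: 0.002
gripper_force: 0.0
clock: 16.65
position: [0.4875, 0.0387, 0.0757]
ee_rot: [-2.619, -1.735, 0.0]
force: [-0.3, -0.6, -0.6]
width: 0.003
gripper_force: 0.0
clock: 16.9
position: [0.4903, 0.0376, 0.0756]
ee_rot: [-2.618, -1.735, 0.002]
force: [-6.6, 3.6, 2.7]
width: 0.004
gripper_force: 3.5
peg0 tool [-0.0012  0.0154 -0.0214]
scene ([254, 162, 7, 12, 70], [256.9, 167.8]) [0.5076 0.0353] r 0.0419 turned 6.8
side ([253, 269, 7, 13, 52], [256.3, 276.1]) [0.5044 0.0309] r 0.0384 turned 1.0
```

Clean contact now: 7.5 N along the push, as expected at this obliquity. I'll continue gently along the arc.

```bash
python3 -m pendant '[0.001,0.002,0,0,0,0,0, 0.001,0.002,0,0,0,0,0]'; python3 -m pendant '[0.001,0.002,0,0,0,0,0, 0.001,0.002,0,0,0,0,0]'; python3 -m pendant '[0.001,0.002,0,0,0,0,0, 0.001,0.002,0,0,0,0,0]'; python3 c.py
```

```text
clock: 17.25
position: [0.4949, 0.0388, 0.0758]
ee_rot: [-2.617, -1.736, 0.0]
force: [-3.2, 4.1, 1.5]
width: 0.005
gripper_force: 2.4
clock: 17.5
position: [0.5004, 0.0373, 0.0757]
ee_rot: [2.619, 1.734, 0.0]
force: [0.4, 0.7, 0.4]
width: 0.002
gripper_force: 0.0
clock: 17.75
position: [0.5037, 0.0376, 0.0755]
ee_rot: [-2.619, -1.735, 0.003]
force: [-2.6, -0.9, 2.6]
width: 0.006
gripper_force: 2.1
peg0 tool [-0.0065  0.0031 -0.0215]
scene ([250, 166, 7, 13, 74], [253.0, 172.4]) [0.5201 0.035 ] r 0.0413 turned 24.0
side ([261, 266, 7, 13, 49], [264.3, 272.6]) [0.5191 0.0314] r 0.0376 turned 23.3
```

One click done (about 23°). Continuing.

```bash
python3 -m pendant '[0.001,0.002,0,0,0,0,0, 0.001,0.002,0,0,0,0,0]'; python3 -m pendant '[0.001,0.002,0,0,0,0,0, 0,0.002,0,0,0,0,0]'; python3 -m pendant '[0,0.002,0,0,0,0,0, 0,0.002,0,0,0,0,0]'; python3 c.py
```

```text
clock: 18.1
position: [0.5096, 0.0382, 0.0759]
ee_rot: [2.619, 1.735, 0.001]
force: [-0.4, 0.2, -0.5]
width: 0.006
gripper_force: 0.1
clock: 18.35
position: [0.5136, 0.0377, 0.0758]
ee_rot: [2.619, 1.735, 0.001]
force: [-0.8, 0.8, -1.0]
width: 0.006
gripper_force: 0.0
clock: 18.6
position: [0.5161, 0.0363, 0.0756]
ee_rot: [-2.618, -1.735, 0.001]
force: [-4.1, 1.9, 0.0]
width: 0.002
gripper_force: 1.8
peg0 tool [-0.0101 -0.0089 -0.0214]
scene ([244, 169, 8, 14, 74], [247.7, 175.6]) [0.5315 0.0311] r 0.0406 turned 41.0
side ([267, 266, 7, 13, 51], [270.4, 272.2]) [0.5286 0.0275] r 0.0361 turned 39.1
```

Second click (about 40°), still in contact at 4 N. On to the third.

```bash
python3 -m pendant '[0,0.002,0,0,0,0,0, 0,0.002,0,0,0,0,0]'; python3 -m pendant '[0,0.002,0,0,0,0,0, -0.001,0.002,0,0,0,0,0]'; python3 -m pendant '[-0.001,0.002,0,0,0,0,0, -0.001,0.002,0,0,0,0,0]'; python3 c.py
```

```text
clock: 18.95
position: [0.5207, 0.0347, 0.0758]
ee_rot: [2.619, 1.735, 0.001]
force: [-0.6, 1.1, 1.6]
width: 0.005
gripper_force: 1.0
clock: 19.2
position: [0.5243, 0.0315, 0.0757]
ee_rot: [2.619, 1.734, 0.0]
force: [0.4, -0.6, 1.2]
width: 0.001
gripper_force: 0.0
clock: 19.45
position: [0.5265, 0.0286, 0.0756]
ee_rot: [-2.619, -1.735, 0.0]
force: [-2.2, 2.1, 0.2]
width: 0.001
gripper_force: 1.3
peg0 tool [-0.007  -0.0214 -0.0213]
scene ([238, 171, 7, 14, 73], [241.1, 177.7]) [0.5416 0.0242] r 0.0403 turned 58.4
side ([275, 267, 7, 13, 52], [278.1, 273.6]) [0.5404 0.0204] r 0.0366 turned 60.9
```

Third click (60°). The last one goes in small steps.

```bash
python3 -m pendant '[-0.001,0.002,0,0,0,0,0, -0.001,0.002,0,0,0,0,0]'; python3 -m pendant '[-0.001,0.0015,0,0,0,0,0, -0.001,0.0015,0,0,0,0,0]'; python3 c.py
```

```text
clock: 19.8
position: [0.5295, 0.0257, 0.0758]
ee_rot: [-2.618, -1.736, -0.001]
force: [-1.1, 2.6, 1.2]
width: 0.006
gripper_force: 1.3
clock: 20.05
position: [0.5319, 0.0214, 0.0757]
ee_rot: [2.619, 1.734, -0.0]
force: [-0.4, -0.3, 0.4]
width: 0.002
gripper_force: 0.0
peg0 tool [-0.0025 -0.0292 -0.0213]
scene ([231, 171, 7, 14, 80], [234.0, 177.8]) [0.5479 0.0137] r 0.0383 turned 76.0
side ([280, 269, 8, 14, 71], [284.0, 275.7]) [0.5475 0.0131] r 0.0377 turned 76.6
```

It has snapped into the fourth click, with zero force. Peg displacement is 47–48 mm. I'll back the finger away and lift.

```bash
python3 -m pendant '[0,-0.005,0,0,0,0,0, 0,-0.01,0,0,0,0,0, 0,-0.015,0,0,0,0,0, 0,0,-0.03,0,0,0,0, 0,0,-0.04,0,0,0,0, 0,0,-0.04,0,0,0,0, 0,0,-0.03,0,0,0,0, 0,0,0,0,0,0,0, 0,0,0,0,0,0,0]'; python3 c.py; python3 - <<'E'
from h import *
# static check: hub->peg line & bystander change in side/scene vs first pictures
for n,bs in(("side",{"drv":(185,225,290,252),"jar":(318,232,358,275),"ring":(248,358,290,398)}),("scene",{"drv":(285,195,362,268),"jar":(188,220,228,270),"ring":(190,138,222,162)})):
    a=cv2.imread(f"pics/{n}0.png");b=get_image(n)[...,::-1]
    for k,(x0,y0,x1,y1) in bs.items():
        A,B=[cv2.cvtColor(np.ascontiguousarray(i[y0:y1,x0:x1]),cv2.COLOR_BGR2GRAY).astype(np.float32) for i in(a,b)]
        print(n,k,np.round(cv2.phaseCorrelate(A,B),2))if 0 else print(n,k,[np.round(v,2) for v in cv2.phaseCorrelate(A,B)])
E
```

```text
clock: 21.28
position: [0.5028, 0.0338, 0.215]
ee_rot: [2.619, 1.735, -0.002]
force: [-0.1, -0.5, 0.0]
width: 0.005
gripper_force: 0.0
peg0 tool [-0.0025  0.0025  0.118 ]
scene ([231, 171, 7, 14, 77], [234.1, 177.2]) [0.5479 0.0137] r 0.0383 turned 76.0
side ([280, 269, 8, 14, 86], [283.6, 275.0]) [0.5475 0.0131] r 0.0377 turned 76.6
side drv [array([0.03, 0.42]), np.float64(0.89)]
side jar [array([0.02, 0.53]), np.float64(1.0)]
side ring [array([0.49, 0.02]), np.float64(1.0)]
scene drv [array([-0.05,  0.6 ]), np.float64(0.81)]
scene jar [array([-0.05,  0.04]), np.float64(1.09)]
scene ring [array([ 0.32, -0.22]), np.float64(1.0)]
```

The dial is still in the fourth click (peg about 48 mm from its start), the bystanders have not moved, and the hand is clear.

```bash
python3 -c "
from cell import sign_off
print(sign_off())"
```

```text
the job is handed in; nothing more can be done
None
```

The dial rests in the fourth click clockwise (peg about 48 mm from its start in both cameras), the hand is clear, the ring, screwdriver and jar have not moved, and the job is handed in; two early passes missed the peg and one brushed the disc rim at about 12 N, under the 18 N limit.

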